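# Tare the kitchen scale

## Robot

A 6-joint arm with a two-finger parallel gripper is mounted at the origin on a cart in front of the work surface, level with it; the furniture and walls round the work are solid. World frame = base frame: x ahead of the robot, y to its left, z up, the work surface at z = 0. Lengths are in mm, angles in rad, forces in N, time in s.
With the tool pointing down it reaches from about 350 to 875 mm from the base axis. Payload 15.5 kg.
Tool frame: the origin (TCP) lies on the mounting face of the last link; the fingertips stand 173 mm ahead of it and the grasp point (between the pads) lies 155 mm ahead of it; z points along the fingers, y is the line along which they close (so a half turn about z gives the same grasp; the last joint's range is limited). The gripper opens to 85 mm and grips with 20 to 120 N. Pads are 22 mm wide; open, the fingers measure 114 mm over their backs; the gripper's body (76 mm by 85 mm) begins 54 mm behind the grasp point. The pads swing forward as they close: fully open they stand 13 mm farther back than shut.
Start: joints at [1.038, 0.494, 1.345, -0, 1.302, -0.096], TCP at [264.398, 566.323, 404.677] pointing down, gripper open.
Joint ranges: [-2.91, 2.91], [-0.82, 2.16], [0.22, 2.67], [-1.22, 4.37], [0.12, 2.79], [-3.08, 3.08]. Speed limits (rad/s): [1.89, 1.89, 2.57, 3.01, 3.01, 3.01].

## Interface

Orientations are given as a rotation vector (axis times angle).
In Python, from plant import manip gives the robot as it stands.
- The arm moves only by the shell command python3 -m pendant 'ROWS'. ROWS is JSON, a list of rows, each a list of 5 numbers: the shift along the tool's x, y, z in units of 0.4 m (1.0 is 0.4 m), then the turn about the tool's z in units of 180 degrees (1.0 is 180 degrees), then the closure, from -1 (fully open) to 1 (shut), so that 0 is half open. In form: [[tx, ty, tz, yaw, gripper], ...]. A call has 1 to 10 rows; each row is the pose to reach, as a shift and turn from the pose commanded when the call began, along the tool's axes at that moment, turning the shorter way round; what a row does not reach only later rows make up. A row lasts 1/10 s, in which the tool goes at most 50 mm and 8.59 degrees, less where a joint would pass 70% of its speed; a pose out of reach is approached as far as the arm can. A call with a number of a shift or a turn outside -1 to 1 is refused whole. A call with a gripper value outside its range is refused whole. The fingers move at their own pace and stop on an object; the grip force is fixed at half the most. Time passes only in rows, so rows that repeat a pose let the fingers close. It gives the time, the measured TCP pose, the force, the opening and the grip force at its end, in the units of the state.
- manip.state(): the state, without advancing time (a new reading comes with each control period).
- manip.grab_frame(name): name is "scene" or "side" or "wrist"; returns (picture, depth): 384x512x3 uint8, blue, green, red; 384x512 float32, mm along the optical axis (not along the pixel's ray), 0 where there is no reading.
- manip.calibration(name): a dict with "fov_y" (degrees; the focal length in pixels is half the picture's height over the tangent of half this angle, whatever the lens; pixels are square), "cx", "cy" (the principal point, pixels), "distortion" ([k1, k2, p1, p2, k3] as OpenCV has them; the pictures are not rectified), "R" (3x3) and "t" (3): a world point X has camera coordinates R X + t. Camera axes: x right, y down, z forward; pixel columns grow to the right and rows downward; lengths in mm; the calibration is good to about 2 mm. A picture is of the moment at which its call begins: read the wrist's pose just before it. calibration takes no time and is no camera call; for the wrist camera it gives the pose at the moment of the call.
- manip.sign_off(): hands the job in; it is judged then, once.
The state is a dict: "clock": time; "q": joint angles; "dq": joint speeds; "tau": joint torques, N m; "tcp_pos": TCP position; "eef_rot": TCP orientation; "wrist_force": force on the tool from outside, world axes, zero at the start; "torque": the same for the moment, N m; "opening": finger opening in mm; "grasp_force": force on a finger pad.
Only numpy, scipy, OpenCV 4.12 (cv2) and the standard library are available. Lean on these libraries where they do the work, as an engineer would, in place of code of your own. Each camera call takes 0.05 s, during which the arm holds its last target. There are 200 camera calls.

## Task

A small bowl is standing on the kitchen scale. Tare the scale: with the fingertips press its long bar-shaped key lightly down, keep it down for two full seconds, then let it come up again and move clear. Do not press the round key or the square key, and leave the bowl and the other things on the worktop where they are; nothing is to be picked up.

Things in the scene. Friction and masses are not known exactly. Their poses are not given: they have to be found in the camera images.
- scale: flat black kitchen scale fixed to the worktop, housing 190 (x) x 180 (y) x 22 mm; origin at the centre of its underside, z up. Near its front (-x) edge is a row of three aluminium keys of different shape, 73 mm in front of the origin, at y = -58, 0 and +58 mm; which key is in which place varies. Behind the keys are a narrow flush display and the round steel platform.
- platform (a point): centre of the top of the scale's round steel platform, 124 mm across, 30 mm above the worktop. Wall cabinets hang behind and above: underside 0.46 m above the worktop, front 0.63 m ahead of the robot base (door pulls 0.60 m); keep wrist and forearm clear of them.
- bar_key (a joint): travel in m of the scale's long bar-shaped key (the tare key, the one to press): 0 = up, grows as it is pressed straight down, 0.005 = hard stop. It has a soft spring (about 1 N to start it moving, 3.5 N fully down) and comes up by itself; it counts as pressed from 2.5 mm down.
- bar_key_top (a point): long bar-shaped tare key, 16 mm (x) by 42 mm (y). Centre of its top face; the point's x and y axes are parallel to the scale's, z up. The top stands 7 mm proud of the scale's housing (29 mm above the worktop).
- round_key (a joint): travel in m of the scale's round key (not to be pressed): 0 = up, grows as it is pressed straight down, 0.005 = hard stop. It has a soft spring (about 1 N to start it moving, 3.5 N fully down) and comes up by itself; it counts as pressed from 2.5 mm down.
- round_key_top (a point): round key, 22 mm across, not to be pressed. Centre of its top face; the point's x and y axes are parallel to the scale's, z up. The top stands 7 mm proud of the scale's housing (29 mm above the worktop).
- square_key (a joint): travel in m of the scale's square key (not to be pressed): 0 = up, grows as it is pressed straight down, 0.005 = hard stop. It has a soft spring (about 1 N to start it moving, 3.5 N fully down) and comes up by itself; it counts as pressed from 2.5 mm down.
- square_key_top (a point): square key, 19 x 19 mm, not to be pressed. Centre of its top face; the point's x and y axes are parallel to the scale's, z up. The top stands 7 mm proud of the scale's housing (29 mm above the worktop).
- bowl: small speckled pinch bowl, 70 mm across, 31 mm high, loose, 90 g, standing on the scale's platform; origin at the centre of its underside
- stopper: brass bottle stopper with black rubber cone, standing on its brass knob, 35 mm across, 51 mm high, loose; origin at the centre of its underside
- jigger: brass double-cone jigger, 44 mm across, 91 mm high, loose, upright; origin at the centre of its underside
- salt_cellar: round wooden salt cellar with lid, 84 x 94 x 58 mm, loose; origin at the centre of its underside
Mind the look-alikes: they are no part of the job. There is more than one size of the stopper; the one meant has the size given above.

How it is judged (in metres and radians):
On the way:
1. the fingers hold the long bar key down (2.5 mm or more) for two seconds (1.7 s count) (value of joint bar_key above 0.0025 m and contact force between the fingers and anything else above 0.5 N), for 1.7 s.
At the end, for the whole second after the job is handed in: All three keys are up again (within 1 mm), the bowl still stands upright on the platform, and the bowl, stopper, jigger and salt cellar are at rest within 15 mm of where they stood (value of joint each of bar_key, round_key, square_key below 0.001 m and horizontal distance between bowl and platform below 0.035 m and angle between bowl's own z axis and vertical below 0.1 rad and distance of each of bowl, stopper, jigger, salt_cellar from where it was at the start of the episode below 0.015 m and linear speed of each of bowl, stopper, jigger, salt_cellar below 0.02 m/s); the robot touches nothing.
It fails at once if the round or the square key is pressed (more than 1.5 mm) (value of joint any of round_key, square_key above 0.0015 m).
It fails at once if the bowl, stopper, jigger or salt cellar is lifted or shifted by more than 15 mm (distance of any of bowl, stopper, jigger, salt_cellar from where it was at the start of the episode above 0.015 m).
It fails at once if the fingers press on anything with more than 30 N (contact force between the fingers and anything else above 30 N).
It also fails if it takes over 35 s, if anything falls off the work surface, if the arm or the gripper's body presses on something with over 40 N, if the wrist force passes 120 N, or if a joint passes its speed limit or range.

## Working session

There is one attempt and no reset: what is moved stays moved. The work goes in short steps, Python scripts to look and compute and a shell command to move; the robot and the scene stay as the last step left them, time stands still between calls to the robot, and variables do not carry over. Pictures are saved under pics/ and viewed, at most 10 in all, crops included, and the job is handed in when it is done.

```bash
mkdir -p pics; cat > h.py <<'E'
import numpy as np, cv2
from plant import manip
def grab(n,f):
    c=manip.calibration(n); p,d=manip.grab_frame(n); cv2.imwrite(f'pics/{f}.png',p)
    np.savez(f'{f}.npz',d=d,R=c['R'],t=c['t'],k=[c['fov_y'],c['cx'],c['cy']],D=c['distortion'])
def ray(f,u,v):
    z=np.load(f+'.npz'); fo=192/np.tan(np.radians(z['k'][0]/2)); K=np.array([[fo,0,z['k'][1]],[0,fo,z['k'][2]],[0,0,1]])
    n=cv2.undistortPoints(np.array([[[u,v]]],float),K,z['D'])[0,0]
    return z['R'].T@np.array([*n,1]), -z['R'].T@z['t'], z['d'][int(v),int(u)], z['R'],z['t']
def atz(f,u,v,h):
    r,o,*_=ray(f,u,v); return (o+r*(h-o[2])/r[2]).round(1)
def bydepth(f,u,v):
    r,o,d,*_=ray(f,u,v); return (o+r*d).round(1)
E
python3 - <<'E'
from h import *
grab('scene','s0'); grab('side','d0')
s=manip.state(); print(s)
a=cv2.imread('pics/s0.png');b=cv2.imread('pics/d0.png')
for n in('scene','side'):
    c=manip.calibration(n);print(n,-np.array(c['R']).T@c['t'])
E
```

```text
{'clock': 0.1, 'q': array([ 1.03853331e+00,  4.94120781e-01,  1.34602899e+00, -2.77261069e-05,
        1.30251631e+00, -9.54923709e-02]), 'dq': array([-7.17644767e-04, -2.84231425e-03, -1.08225304e-03, -6.31467241e-04,
       -2.86718803e-05, -1.60100873e-03]), 'tau': array([ 1.42762463e-03, -8.83571935e+01, -3.84562254e+01, -3.67764051e-04,
        5.22376227e-03,  1.77635270e-04]), 'tcp_pos': array([264.3187965 , 566.22177567, 404.1735668 ]), 'eef_rot': array([-6.80559617e-01, -3.06667864e+00,  1.61655954e-03]), 'wrist_force': array([ 0.49340747, -0.87812838, -0.38169779]), 'torque': array([ 0.01741685,  0.04525774, -0.01200385]), 'grasp_force': 0.0, 'opening': 85.48863541324862}
scene [-123.64819432  972.88100589  906.02656085]
side [   15.75425983 -1058.34473208   606.10324816]
```

View pics/s0.png

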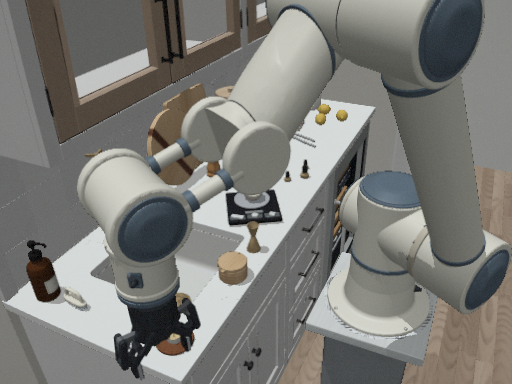

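View pics/d0.png

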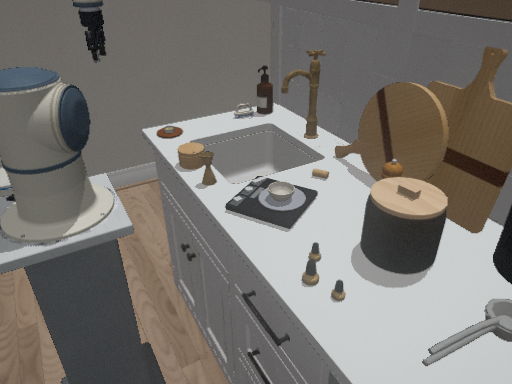

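The scene view shows the scale near (253,207) with its keys along row 216. In the side view it is at (272,200), keys around (237-262,182-202). I'll enlarge both views.

```bash
python3 - <<'E'
from h import *
a=cv2.imread('pics/s0.png')[180:235,215:290];b=cv2.imread('pics/d0.png')[165:230,220:325]
A=cv2.resize(a,None,fx=5,fy=5,interpolation=2);B=cv2.resize(b,None,fx=4,fy=4,interpolation=2)
o=np.zeros((550,425,3),np.uint8);o[:275,:375]=A;o[285:545,:420]=B
cv2.imwrite('pics/c0.png',o)
for u,v in((203,183),(208,178),(203,160),(280,190),(237,201),(316,280),(311,272),(338,290)):print(u,v,bydepth('d0',u,v))
E
```

```text
203 183 [380.3 -62.9   3.4]
208 178 [393.4 -72.6  21.1]
203 160 [388.5 -58.2  74.4]
280 190 [ 520.3 -262.3   40.4]
237 201 [ 405.7 -235.3   27.7]
316 280 [ 420.1 -563.1   12.9]
311 272 [ 411.8 -555.5   32.2]
338 290 [ 431.8 -617.    25.7]
```

View pics/c0.png

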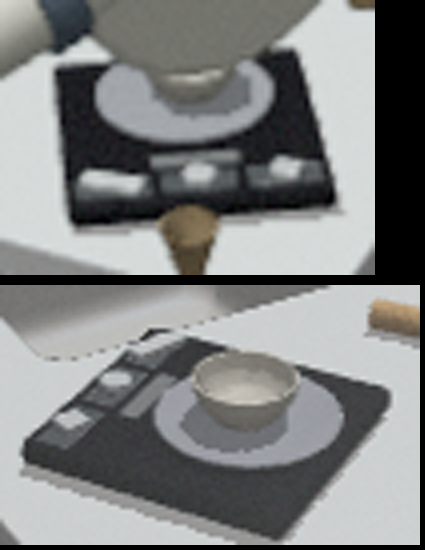

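The bar key is the left one in the scene view, at crop (110,182). The round key is in the middle and the square on the right. In the side view the bar is farthest away, at crop (157,346).

```bash
python3 - <<'E'
from h import *
for n,u,v in(('bar',110,182),('round',197,174),('sq',289,167)): print(n,atz('s0',215+u/5,180+v/5,29))
for n,u,v in(('bar',157,346),('round',117,380),('sq',70,420),('plat',250,418)): print(n,atz('d0',220+u/4,165+(v-285)/4,29))
for n,u,v in(('fl',73,224),('fr',335,207)): print(n,atz('s0',215+u/5,180+v/5,0))
print('jig',bydepth('s0',253,238),bydepth('s0',253,226),'salt',bydepth('s0',233,260))
from scipy.spatial.transform import Rotation as R
print(R.from_rotvec(manip.state()['eef_rot']).as_matrix().round(3))
E
```

```text
bar [ 508.1 -156.1   29. ]
round [ 459.6 -187.7   29. ]
sq [ 407.3 -219.9   29. ]
bar [ 508.2 -171.4   29. ]
round [ 461.8 -198.4   29. ]
sq [ 411.  -227.9   29. ]
plat [ 514.  -285.3   29. ]
fl [ 528.5 -139.4   -0. ]
fr [ 377.3 -227.9    0. ]
jig [395.  -45.3  50.6] [405.8 -69.   76.3] salt [397.1  78.2  57.6]
[[-0.906  0.423 -0.001]
 [ 0.423  0.906 -0.001]
 [ 0.    -0.001 -1.   ]]
```

The bar key is at about (508,-165), and its long axis runs about 31° from world x. Spacing and height match the given sizes. The fingers can close while the arm travels over.

```bash
python3 -m pendant '[[-0.8,-0.84,0,0.19,1],[-0.8,-0.84,0,0.19,1],[-0.8,-0.84,0,0.19,1],[-0.8,-0.84,0,0.19,1],[-0.8,-0.84,0,0.19,1],[-0.8,-0.84,0,0.19,1],[-0.8,-0.84,0,0.19,1],[-0.8,-0.84,0,0.19,1],[-0.8,-0.84,0,0.19,1],[-0.8,-0.84,0,0.19,1]]'
python3 - <<'E'
from h import *
from scipy.spatial.transform import Rotation as R
s=manip.state();M=R.from_rotvec(s['eef_rot']).as_matrix();print(M.round(3),s['tcp_pos'],s['q'])
print(M.T@(np.array([508,-165,390])-s['tcp_pos'])/400)
E
```

```text
clock: 1.1
tcp_pos: [413.1, 123.0, 404.7]
eef_rot: [1.556, 2.728, -0.001]
wrist_force: [-0.1, 1.4, 0.5]
opening: -0.2
grasp_force: 0.0
[[-0.509  0.861  0.   ]
 [ 0.861  0.509 -0.001]
 [-0.001 -0.    -1.   ]] [413.07923201 122.96583435 404.66813229] [ 1.50892538e-01  2.21304838e-01  1.79581320e+00 -8.60780000e-04
  1.12436600e+00 -3.82640628e-01]
[-0.74045603 -0.1620807   0.03726436]
```

```bash
python3 -m pendant '[[-0.74,-0.16,0.15,0,1],[-0.74,-0.16,0.15,0,1],[-0.74,-0.16,0.15,0,1],[-0.74,-0.16,0.15,0,1],[-0.74,-0.16,0.15,0,1],[-0.74,-0.16,0.15,0,1],[-0.74,-0.16,0.15,0,1],[-0.74,-0.16,0.15,0,1],[-0.74,-0.16,0.15,0,1],[-0.74,-0.16,0.15,0,1]]'
python3 - <<'E'
from h import *
grab('wrist','w0')
p=cv2.imread('pics/w0.png');cv2.imwrite('pics/w0b.png',cv2.resize(p,None,fx=1.5,fy=1.5))
E
```

```text
clock: 2.1
tcp_pos: [508.3, -159.2, 345.0]
eef_rot: [-1.551, -2.732, -0.0]
wrist_force: [-0.4, 0.7, 0.7]
opening: -0.1
grasp_force: 0.0
```

View pics/w0b.png

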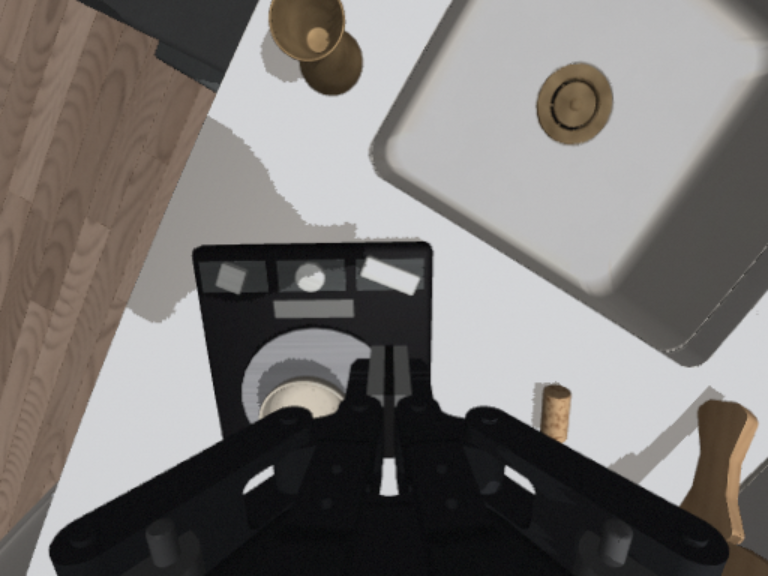

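The wrist view shows the bar key at (390,276), the round key at (310,278) and the square key at (231,279), in enlarged pixels. The fingertips are at (389,350) and the bowl is beside them.

```bash
python3 - <<'E'
from h import *
from scipy.spatial.transform import Rotation as R
for n,u,v in(('bar',390,276),('round',310,278),('sq',231,279)): print(n,atz('w0',u/1.5,v/1.5,29),bydepth('w0',u/1.5,v/1.5))
s=manip.state();M=R.from_rotvec(s['eef_rot']).as_matrix();b=atz('w0',260,184,29)
print(s['tcp_pos'],M.T@(b+[0,0,173]-s['tcp_pos'])/400, (M.T@(b+[0,0,173]-s['tcp_pos'])))
E
```

```text
bar [ 511.6 -162.6   29. ] [ 511.5 -162.4   30. ]
round [ 462.9 -193.5   29. ] [ 462.8 -193.7   28.6]
sq [ 413.7 -223.8   29. ] [ 413.7 -223.7   29.2]
[ 508.39386173 -159.27612492  345.00577738] [-0.01127452  0.00259353  0.35751368] [ -4.50980908   1.03741161 143.00547273]
```

```bash
python3 -m pendant '[[-0.011,0.003,0.08,0,1],[-0.011,0.003,0.16,0,1],[-0.011,0.003,0.24,0,1],[-0.011,0.003,0.3,0,1],[-0.011,0.003,0.33,0,1],[-0.011,0.003,0.34,0,1],[-0.011,0.003,0.34,0,1],[-0.011,0.003,0.34,0,1]]'
python3 - <<'E'
from h import *
grab('wrist','w1')
p=cv2.imread('pics/w1.png');cv2.imwrite('pics/w1b.png',cv2.resize(p,None,fx=1.5,fy=1.5)[:450])
print(manip.state()['wrist_force'],manip.state()['tcp_pos'])
E
```

```text
clock: 2.95
tcp_pos: [512.3, -163.7, 209.8]
eef_rot: [1.551, 2.73, 0.0]
wrist_force: [0.4, -0.5, -0.9]
opening: -0.0
grasp_force: 0.0
[ 0.18431192  0.13586521 -0.30584016] [ 512.30193789 -163.79329489  209.80272361]
```

View pics/w1b.png

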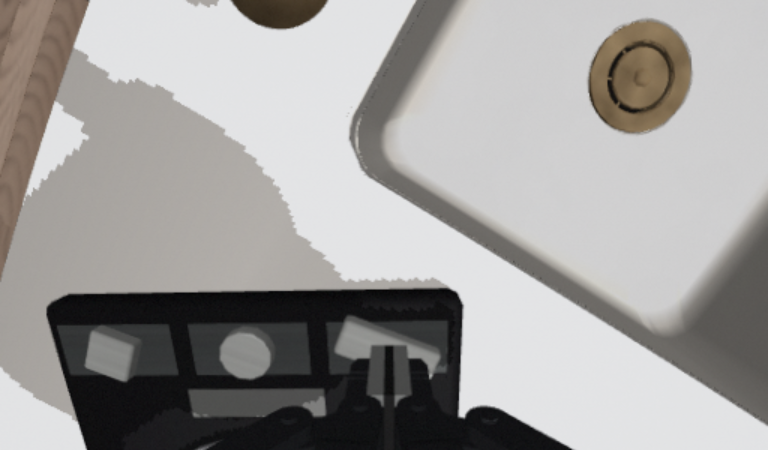

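The tips stand over the middle of the bar, at (389,347), about 8 mm up. I'll press in small steps.

```bash
python3 -m pendant '[[0,0,0.01,0,1],[0,0,0.015,0,1],[0,0,0.02,0,1],[0,0,0.0225,0,1],[0,0,0.025,0,1],[0,0,0.0275,0,1],[0,0,0.0275,0,1]]'
python3 -c "
from h import *
for i in range(4): grab('wrist','x');s=manip.state();print(s['wrist_force'],s['tcp_pos'])"
```

```text
clock: 3.7
tcp_pos: [512.0, -163.8, 197.7]
eef_rot: [1.552, 2.731, 0.0]
wrist_force: [0.1, 0.0, 3.0]
opening: -0.1
grasp_force: 1.5
[ 1.17445113 -0.55547487  2.89765558] [ 512.03301785 -163.78395708  197.70688158]
[ 1.15413243 -0.48057246  3.13178031] [ 512.04020852 -163.79885906  197.73485739]
[1.4789326  0.02447955 3.21148899] [ 512.03311788 -163.79439132  197.7603405 ]
[ 0.3134157  -1.23582995  3.08335642] [ 512.02854138 -163.8058235   197.77820862]
```

Force is 3.1 N and the tip is 4.3 mm below the key's rest height. Both agree with the spring, so I'll hold for 2.3 s and then release.

```bash
H='x'; python3 -m pendant '[[0,0,0,0,1],[0,0,0,0,1],[0,0,0,0,1],[0,0,0,0,1],[0,0,0,0,1],[0,0,0,0,1],[0,0,0,0,1],[0,0,0,0,1],[0,0,0,0,1],[0,0,0,0,1]]'
python3 -m pendant '[[0,0,0,0,1],[0,0,0,0,1],[0,0,0,0,1],[0,0,0,0,1],[0,0,0,0,1],[0,0,0,0,1],[0,0,0,0,1],[0,0,0,0,1],[0,0,0,0,1],[0,0,0,0,1]]'
python3 -m pendant '[[0,0,0,0,1],[0,0,0,0,1],[0,0,0,0,1]]'
python3 -m pendant '[[0,0,-0.01,0,1],[0,0,-0.03,0,1],[0,0,-0.08,0,1],[0,0,-0.16,0,1],[0,0,-0.24,0,1],[0,0,-0.3,0,1],[0,0,-0.3,0,1],[0,0,-0.3,0,1],[0,0,-0.3,0,1],[0,0,-0.3,0,1]]'
python3 - <<'E'
from h import *
grab('wrist','w2')
for u,v in((390,276),(310,278),(231,279)): print(bydepth('w2',u/1.5,v/1.5))
cv2.imwrite('pics/w2b.png',cv2.imread('pics/w2.png'))
E
```

```text
clock: 4.9
tcp_pos: [512.0, -163.8, 197.7]
eef_rot: [1.552, 2.731, 0.0]
wrist_force: [2.5, -1.6, 4.0]
opening: 0.2
grasp_force: 1.6
clock: 5.9
tcp_pos: [511.9, -163.7, 197.7]
eef_rot: [-1.552, -2.731, 0.0]
wrist_force: [2.3, -0.9, 3.7]
opening: 0.1
grasp_force: 1.6
clock: 6.2
tcp_pos: [511.9, -163.7, 197.7]
eef_rot: [1.552, 2.731, -0.0]
wrist_force: [2.5, -1.2, 2.7]
opening: 0.2
grasp_force: 1.6
clock: 7.2
tcp_pos: [511.6, -163.6, 316.8]
eef_rot: [-1.551, -2.73, 0.0]
wrist_force: [0.4, 0.8, -0.1]
opening: 0.2
grasp_force: 0.0
[ 510.2 -159.8   29.4]
[ 466.2 -187.9   28.7]
[ 421.  -216.8   25. ]
```

View pics/w2b.png

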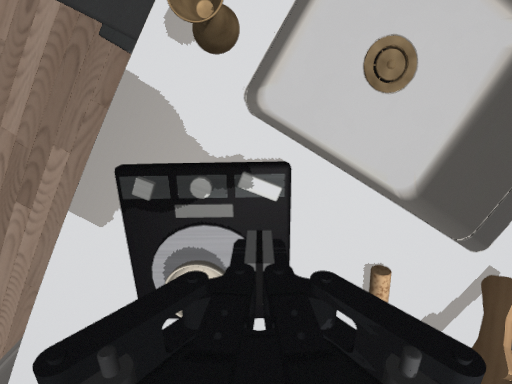

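The bar key at (260,186) is up again at z 29. The bowl at (197,270) still sits on the platform, and the tips are clear.

```bash
python3 -c "
from plant import manip
print(manip.sign_off())"
```

```text
the job is handed in; nothing more can be done
None
```

The scale's bar key was held about 4 mm down at roughly 3 N for over 2 seconds, then released; it came back up, the bowl is still on the platform, the arm is clear, and the job is handed in (no verdict was returned).

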